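Seat the drill-jig cover on its hidden pin and hold it down

ROBOT

A 6-joint arm with a two-finger parallel gripper is mounted at the origin on a cart in front of the work surface, level with it; the furniture and walls round the work are solid. World frame = base frame: x ahead of the robot, y to its left, z up, the work surface at z = 0. Lengths are in m, angles in rad, forces in N, time in s.
With the tool pointing down it reaches from about 0.35 to 0.775 m from the base axis. Payload 5.5 kg.
Tool frame: the origin (TCP) lies on the centre line of the jaws, within the pads' length; the fingertips stand 11 mm ahead of it and the grasp point (between the pads) lies 8 mm behind it (env.tip_extent is the distance from the TCP to the fingertips, in m); z points along the fingers, y is the line along which they close (so a half turn about z gives the same grasp; the last joint's range is limited). The gripper opens to 85 mm and grips with 20 to 120 N. Pads are 22 mm wide; open, the fingers measure 114 mm over their backs; the gripper's body (76 mm by 85 mm) begins 54 mm behind the grasp point. The pads swing forward as they close: fully open they stand 13 mm farther back than shut.
Start: joints at [-1.385, 0.313, 0.046, 1.304, 0, 1.431], TCP at [0.184, -0.545, 0.242] pointing down, gripper open.
Joint ranges: [-2.76, 2.76], [-0.86, 1.69], [-1.03, 1.26], [-2.2, 2.34], [-1.47, 1.5], [-3.14, 3.14]. Speed limits (rad/s): [2.57, 2.57, 3.14, 3.14, 3.14, 3.14].

INTERFACE

Orientations are given as a unit quaternion [w, x, y, z].
In Python, from workcell import env gives the robot as it stands.
- The arm moves only by the shell command python3 -m jog 'ROWS' [FORCE]. ROWS is JSON, a list of rows, each a list of 5 numbers: the gripper's target within -1 to 1 (shut at 1, half-way at 0, fully open at -1), then the shift along the tool's x, y, z in m, then the turn about the tool's z in degrees. In form: [[fingers, tx, ty, tz, turn], ...]. A call has 1 to 5 rows; each row shifts and turns the commanded pose from where the row before left it, along the tool's axes as they then stand; what a row does not reach is not made up. A row lasts 1/12 s, in which the tool goes at most 41.7 mm and 7.16 degrees, less where a joint would pass 70% of its speed; a pose out of reach is approached as far as the arm can. A call is refused whole if a number of a shift passes 0.0417 or a number of a turn 7.16, either way. A call with a gripper value outside its range is refused whole. The fingers move at their own pace and stop on an object; FORCE is the grip in N (left out, the last holds). Time passes only in rows, so rows that do not move let the fingers close. It gives the time, the measured TCP pose, the force, the opening and the grip force at its end, in the units of the state.
- env.get_state(): the state, without advancing time (a new reading comes with each control period).
- env.read_camera(name): name is "scene" or "top"; returns a dict with "img" (384x512x3 uint8, red, green, blue), "fov_y" (degrees; the focal length in pixels is half the picture's height over the tangent of half this angle, whatever the lens; pixels are square), "cx", "cy" (the principal point, pixels), "D" ([k1, k2, p1, p2, k3] as OpenCV has them; the pictures are not rectified), "T" (4x4, takes a point from camera to world coordinates). Camera axes: x right, y up, looking along -z (the intrinsics and any distortion apply to the point x, -y, -z); pixel columns grow to the right and rows downward; lengths in m; the calibration is good to about 2 mm. A picture is of the moment at which its call begins. There is no depth.
- env.hand_in(): hands the job in; it is judged then, once.
The state is a dict: "clock": time; "joint_pos": joint angles; "qvel": joint speeds; "tau": joint torques, N m; "tcp_pos": TCP position; "orientation": TCP orientation; "wrist_force": force on the tool from outside, world axes, zero at the start; "ft_torque": the same for the moment, N m; "finger_gap": finger opening in m; "grip_force": force on a finger pad.
Only numpy, scipy, OpenCV 4.12 (cv2) and the standard library are available. Lean on these libraries where they do the work, as an engineer would, in place of code of your own. Each camera call takes 0.05 s, during which the arm holds its last target. There are 200 camera calls.

TASK

Pick up the drill-jig cover by its red handle and set it square over the jig, so that the blind hole under its brass dot goes over the jig's upright steel pin: the cover hides the pin, so slide it along the jig's length by feel until it drops on. Then press the cover down against the sprung bed until it is fully home, flat on the aluminium rests with the bone blank clamped under it, and finish while still holding the handle and keeping the cover pressed down. Do not disturb the glue bottle, the wax tin or the dark bangle.

Things in the scene. Friction and masses are not known exactly. Their poses are not given: they have to be found in the camera images.
- cover_handle (a point): Centre of the red bar handle of the loose cover; axes are those of the cover. Cover: grey plate with a bright metal top, 72 (x) x 136 (y) x 20 mm thick, about 0.32 kg, lying flat on the bench. The handle stands on the middle of its top: 24 mm wide (x, grasp across this), 56 mm long (y), 33 mm high; its top is 52 mm and this point 36 mm above the cover's underside. z up.
- cover_hole (a point): Mouth of the blind hole in the cover's underside: round, 13 mm across, 16 mm deep, unseen from above but marked by the flat brass dot (12 mm) on the cover's top right over it. In the cover's axes it is 48 mm along +y from the handle centre, and 36 mm lower. Axes are those of the cover.
- cover_tail (a point): Point on the cover's underside near the end away from the hole, 60 mm along -y from below the handle. Axes of the cover.
- jig: Jig fixed to the bench: wooden base 90 (x) x 170 (y) x 16 mm, origin at the middle of its underside, z up, y along its length. On it stand aluminium rests (tops 34 mm above the origin: one bar across at y = -57 mm, two short bars at x = -30 and +30 mm, y = 30 to 70 mm) and, between them at y = -44 to +28 mm, the black sprung bed with the bone blank in it. The cover belongs centred on it in x, its y axis along the jig's +y, so that its hole end lies over the pin end.
- jig_seat (a point): Middle of the pin's slot, at the height of the tops of the rests (34 mm above the jig's origin, 48 mm along +y from it); axes of the jig. The upright steel pin (10 mm diameter, upper 4 mm tapered to a 5 mm flat tip) is fixed in x at this point, but may stand anywhere from 8 mm behind to 8 mm ahead of it along the jig's y; where is not told. Its tip stands 14 mm above this point. When the cover is home, its underside is at the height of this point.
- bed (a joint): Travel of the sprung bed, m: 0 up, grows as it is pressed down. With the bed up, the top of the blank stands 6 mm above the rests, so the cover dropped on the pin first lies on the blank 6 mm above home; home is at about 0.006. The spring needs about 7 N to start and 14 N at home (the cover's weight is some 3 N of it) and lifts the cover again when let go.
- blank_center (a point): Centre of the bone blank, 30 x 60 x 10 mm, lying loose in the 4 mm high rim of the sprung bed. Leave it there.
- glue_bottle_center (a point): Bystander: white glue bottle with an orange cap, 33 x 41 x 118 mm, standing; its centre.
- wax_tin_center (a point): Bystander: open round tin of yellow wax, 65 mm across, 22 mm high; its centre.
- bangle_4_center (a point): Bystander: dark horn bangle lying flat, 74 mm across, 14 mm high; its centre.
There are look-alikes about, which are no part of the job. There is more than one size of the part that bears blank_center; the job needs the larger.

How it is judged:
On the way, in this order (a step that is already met when the one before it is completed fails the run):
1. the cover is lifted by its handle, clear of the bench (height (world z) of each of cover_hole, cover_tail above 0.03 m and contact force between the fingers and cover above 1 N), for 0.1 s.
2. the cover has dropped onto the pin (x of cover_hole in the frame of jig between -0.006 and 0.006 m and y of cover_hole in the frame of jig between 0.036 and 0.06 m and y of cover_handle in the frame of jig between -0.016 and 0.016 m and z of cover_hole in the frame of jig_seat below 0.0085 m), for 0.2 s.
At the end, for the whole second after the job is handed in: The pin is in the cover's hole, the cover square with the jig within 8 degrees and both its ends within 2 mm of the rests, the bed pressed down more than 4.2 mm with the blank still in it, and the fingers still holding the cover, at rest (x of cover_hole in the frame of jig between -0.006 and 0.006 m and y of cover_hole in the frame of jig between 0.036 and 0.06 m and y of cover_handle in the frame of jig between -0.016 and 0.016 m and z of each of cover_hole, cover_tail in the frame of jig_seat below 0.002 m and angle between the y axis of cover_hole and the y axis of jig, either way round below 0.14 rad and value of joint bed above 0.0042 m and contact force between the fingers and cover above 1 N and linear speed of cover below 0.02 m/s and x of blank_center in the frame of jig between -0.008 and 0.008 m and y of blank_center in the frame of jig between -0.016 and 0 m); the arm keeps its last pose, push and grip.
It fails at once if glue bottle disturbed (moved more than 30 mm) (distance of glue_bottle_center from where it was at the start of the episode above 0.03 m).
It fails at once if wax tin disturbed (moved more than 30 mm) (distance of wax_tin_center from where it was at the start of the episode above 0.03 m).
It fails at once if bangle 4 disturbed (moved more than 30 mm) (distance of bangle_4_center from where it was at the start of the episode above 0.03 m).
It also fails if it takes over 48 s, if anything falls off the work surface, if the arm or the gripper's body presses on something with over 40 N, if the wrist force passes 120 N, or if a joint passes its speed limit or range.

## Working session

There is one attempt and no reset: what is moved stays moved. The work goes in short steps, Python scripts to look and compute and a shell command to move; the robot and the scene stay as the last step left them, time stands still between calls to the robot, and variables do not carry over. Pictures are saved under pics/ and viewed, at most 10 in all, crops included, and the job is handed in when it is done.

```bash
mkdir -p pics; cat > h.py <<'E'
import numpy as np, cv2
from workcell import env
def cam(n,save=None):
    c=env.read_camera(n)
    if save: cv2.imwrite('pics/'+save,c['img'][:,:,::-1])
    return c
def K(c):
    f=c['img'].shape[0]/2/np.tan(np.radians(c['fov_y'])/2)
    return np.array([[f,0,c['cx']],[0,f,c['cy']],[0,0,1]])
def ray(c,uv):
    p=cv2.undistortPoints(np.array(uv,float).reshape(-1,1,2),K(c),np.array(c['D'],float)).reshape(-1,2)
    d=np.c_[p[:,0],-p[:,1],-np.ones(len(p))]@np.array(c['T'])[:3,:3].T
    return np.array(c['T'])[:3,3],d
def onplane(c,uv,z):
    o,d=ray(c,uv); return o+d*((z-o[2])/d[:,2])[:,None]
def proj(c,P):
    T=np.array(c['T']);q=(np.array(P,float).reshape(-1,3)-T[:3,3])@T[:3,:3]
    q=q*[1,-1,-1]
    return cv2.projectPoints(q,np.zeros(3),np.zeros(3),K(c),np.array(c['D'],float))[0].reshape(-1,2)
E
python3 - <<'E'
from h import *
for n in('scene','top'):
    c=cam(n,n+'0.png');print(n,c['fov_y'],c['cx'],c['cy'],c['D'],np.round(c['T'],3).tolist())
s=env.get_state();print(s,env.tip_extent)
E
```

```text
scene 55.47472108369763 255.28255428549028 191.7757383049904 [-0.100422  0.        0.        0.        0.      ] [[-0.789, 0.31, -0.53, 0.019], [-0.614, -0.426, 0.665, 0.899], [-0.02, 0.85, 0.526, 0.554], [0.0, 0.0, 0.0, 1.0]]
top 48.19063751235494 261.1596153654304 193.79241706565205 [-0.1184774  0.         0.         0.         0.       ] [[0.023, 0.996, -0.081, 0.432], [-0.999, 0.025, 0.027, 0.289], [0.029, 0.08, 0.996, 1.108], [0.0, 0.0, 0.0, 1.0]]
{'clock': 0.1, 'joint_pos': array([-1.38460800e+00,  3.13962372e-01,  4.51195904e-02,  1.30360871e+00,
       -3.22504989e-05,  1.43117130e+00]), 'qvel': array([-0.00148009, -0.00064201,  0.0029114 , -0.00037717,  0.0004435 ,
       -0.00127105]), 'tau': array([ 2.14284424e-03, -4.81722021e+01,  2.99246943e+01,  1.26263688e-02,
       -2.75015673e-04, -8.75329889e-07]), 'tcp_pos': array([ 0.18393382, -0.54433467,  0.24148798]), 'orientation': array([-8.26980240e-04,  9.86759686e-01,  1.62187041e-01, -3.53865583e-05]), 'wrist_force': array([0.01345483, 0.23810358, 0.85222226]), 'ft_torque': array([-0.00203838, -0.01730593, -0.01600488]), 'grip_force': 0.0, 'finger_gap': 0.08565572701389267} 0.011
```

View pics/top0.png

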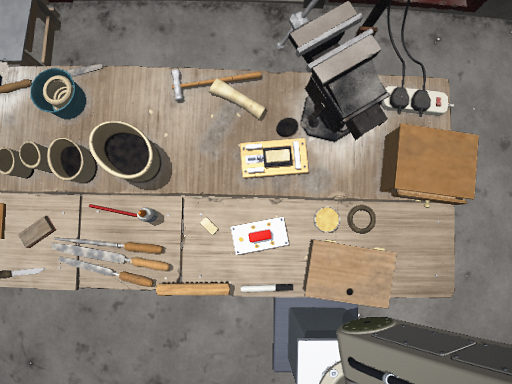

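View pics/scene0.png

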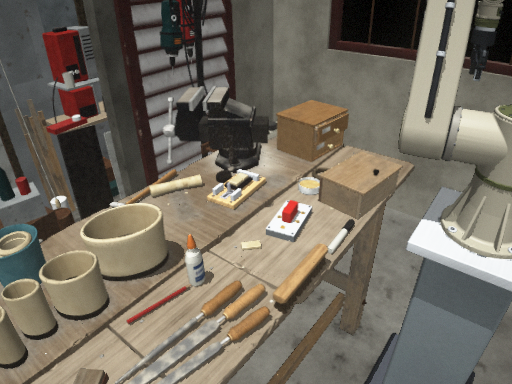

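The top view shows the cover at about (259,236), red handle at (260,236), and the jig at (275,158). The tin is at (327,219), the bangle at (361,219) and the glue bottle near (150,214). I'll zoom in on the cover and jig.

```bash
python3 - <<'E'
from h import *
a=cv2.imread('pics/top0.png')[130:260,220:320];b=cv2.imread('pics/scene0.png')[160:250,200:320]
a=cv2.resize(a,None,fx=4.4,fy=4.4,interpolation=2)[:572];b=cv2.resize(b,(360,270),interpolation=2)
o=np.zeros((572,800,3),np.uint8);o[:a.shape[0],:440]=a;o[:270,440:]=b
cv2.imwrite('pics/z1.png',o)
E
```

```text
(no output)
```

View pics/z1.png

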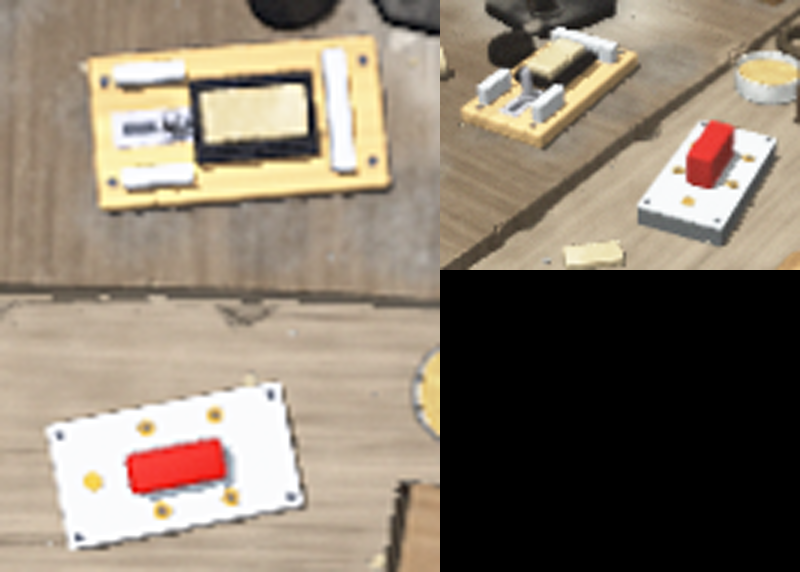

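The crop shows the cover's dot at the left (+y world) end and the jig's pin end also at the left. The pin appears at the blank side of its slot, near (260,158). Next I measure the poses.

```bash
cat >> h.py <<'E'
def big(m,near,dil=0):
    n,l,st,ce=cv2.connectedComponentsWithStats(m.astype(np.uint8))
    k=min((i for i in range(1,n) if st[i,4]>=near[2]),key=lambda i:np.hypot(*(ce[i]-near[:2])))
    return (l==k).astype(np.uint8),ce[k],st[k]
def rect(c,m,z):
    ct=max(cv2.findContours(m,cv2.RETR_EXTERNAL,cv2.CHAIN_APPROX_NONE)[0],key=cv2.contourArea)
    P=onplane(c,ct.reshape(-1,2),z)[:,:2]
    (cx,cy),(w,h),a=cv2.minAreaRect((P*1000).astype(np.float32))
    b=cv2.boxPoints(((cx,cy),(w,h),a)); e=b[1]-b[0];f=b[2]-b[1]; e=e if np.hypot(*e)>np.hypot(*f) else f
    if e[1]<0:e=-e
    return np.array([cx,cy]),sorted((w,h)),np.degrees(np.arctan2(e[1],e[0]))-90  # yaw, long axis=y
E
python3 - <<'E'
from h import *
c=cam('top');im=c['img'];hsv=cv2.cvtColor(im,cv2.COLOR_RGB2HSV);H,S,V=cv2.split(hsv)
red=((H<8)|(H>172))&(S>150)&(V>120)
m,ce,st=big(red,(260,236,50));print('handle',ce,st,rect(c,m,.052))
w=(S<40)&(V>190)
m2=cv2.morphologyEx((w).astype(np.uint8)|m,cv2.MORPH_CLOSE,np.ones((7,7)))
m2,ce,st=big(m2,(260,236,500));print('cover',ce,st,rect(c,m2,.020))
y=(H>12)&(H<28)&(S>90)&(V>190)
n,l,st,cc=cv2.connectedComponentsWithStats(y[125:260,220:320].astype(np.uint8))
for i in range(1,n):
    if st[i,4]>3: print(cc[i]+[220,125],st[i,2:],onplane(c,cc[i]+[220,125],.02))
j=cv2.morphologyEx(y.astype(np.uint8),cv2.MORPH_CLOSE,np.ones((5,5)))
m3,ce,st=big(j,(275,158,300));print('jig',ce,st,rect(c,m3,.016))
print('bars')
n,l,st,cc=cv2.connectedComponentsWithStats(w[130:185,235:312].astype(np.uint8))
for i in range(1,n):
    if st[i,4]>8: print(cc[i]+[235,130],st[i,2:],onplane(c,cc[i]+[235,130],.034))
s=cam('scene');im=s['img'];H,S,V=cv2.split(cv2.cvtColor(im,cv2.COLOR_RGB2HSV))
print('others: bottle',onplane(s,[[196,280]],0),'tin',onplane(c,[[327,219]],.011),'bangle',onplane(c,[[361,219]],.01),'box',onplane(c,[[312,240],[396,253]],.08))
E
```

```text
handle [259.58549223 235.55440415] [249 230  22  12 193] (array([414.80914307, 262.72573853]), [21.617431640625, 52.92290496826172], np.float32(12.512077))
cover [258.73375796 235.26242038] [ 230  217   59   38 1570] (array([414.46939087, 267.66607666]), [72.20381164550781, 146.56564331054688], np.float32(12.204414))
[302.47761194 145.2238806 ] [11 23 67] [[0.64878233 0.15631849 0.02      ]]
[254.42105263 142.36842105] [33  9 57] [[0.65261867 0.28051041 0.02      ]]
[286.72164948 146.18556701] [25 27 97] [[0.6450317  0.19707633 0.02      ]]
[265.5   146.875] [8 2 8] [[0.64164656 0.25174537 0.02      ]]
[248.83146067 152.95505618] [22 16 89] [[0.62463422 0.29417694 0.02      ]]
[300.33333333 157.66666667] [3 7 9] [[0.61610161 0.16145853 0.02      ]]
[306.375 167.625] [ 6 10 16] [[0.59067313 0.14550844 0.02      ]]
[264.14285714 169.        ] [3 7 7] [[0.58414951 0.25398385 0.02      ]]
[299.23529412 168.88235294] [12  4 17] [[0.58690063 0.16389372 0.02      ]]
[242. 173.] [1 5 5] [[0.57236961 0.3102947  0.02      ]]
[296.5 172. ] [10  1 10] [[0.57864232 0.17082349 0.02      ]]
[273. 1
[... 868 characters left out ...]
ars
[309.7826087  140.04347826] [ 4  9 23] [[0.6600162  0.13943087 0.034     ]]
[296.47019868 154.30463576] [  8  28 151] [[0.62209022 0.17307927 0.034     ]]
[253.14285714 145.84285714] [16  5 70] [[0.64073016 0.28364825 0.034     ]]
[285.27027027 153.62162162] [ 7  8 37] [[0.62301801 0.20164456 0.034     ]]
[252.31067961 158.30097087] [ 18  10 103] [[0.60869682 0.28497049 0.034     ]]
[255.23611111 169.20833333] [17  6 72] [[0.58106465 0.27690892 0.034     ]]
others: bottle [[0.46195478 0.54963967 0.        ]] tin [[0.46023352 0.08905195 0.011     ]] bangle [[ 4.62079984e-01 -2.58130243e-04  1.00000000e-02]] box [[ 0.40731195  0.13730773  0.08      ]
 [ 0.37906746 -0.06971074  0.08      ]]
```

```bash
python3 - <<'E'
from h import *
c=cam('top');s=cam('scene')
a=cv2.resize(c['img'][135:180,235:312],None,fx=10,fy=8,interpolation=0)[:,:,::-1]
# project hypothesis of jig features
def jp(ctr,yaw,p):
    t=np.radians(yaw);R=np.array([[np.cos(t),-np.sin(t),0],[np.sin(t),np.cos(t),0],[0,0,1]])
    return np.array(p)/1000@R.T+[*ctr,0]
pts=[[-45,-85,16],[45,-85,16],[45,85,16],[-45,85,16],[-30,30,34],[-30,70,34],[30,30,34],[30,70,34],[0,48,16]]
b=cv2.resize(s['img'][165:210,202:270],(680,450),interpolation=0)[:,:,::-1].copy();a=np.ascontiguousarray(a)
for (ctr,yaw,col) in (((.6179,.2295),5,(255,0,255)),((.6163,.2301),6,(0,200,0))):
    for p in proj(c,jp(ctr,yaw,pts)): cv2.circle(a,tuple(int(v) for v in (p-[235-.5,135-.5])*[10,8]),4,col,-1)
    for p in proj(s,jp(ctr,yaw,pts)): cv2.circle(b,tuple(int(v) for v in (p-[202-.5,165-.5])*10),4,col,-1)
cv2.imwrite('pics/z2.png',cv2.resize(np.vstack([cv2.resize(a,(680,400)),b]),(480,600)))
E
for i in 1 2; do python3 -m jog '[[-1,0,0,0,-7],[-1,0,0,0,-7],[-1,0,0,0,-7],[-1,0,0,0,-7],[-1,0,0,0,-7]]'; done
python3 -m jog '[[-1,0,0,0,-7],[-1,0,0,0,-6.7],[-1,0.026,0.032,0,0],[-1,0.026,0.032,0,0],[-1,0.026,0.032,0,0]]'
```

```text
clock: 0.72
tcp_pos: [0.184, -0.5447, 0.2422]
orientation: [-0.0, 0.891, 0.454, 0.0]
wrist_force: [0.2, -0.1, -0.1]
finger_gap: 0.085
grip_force: 0.0
clock: 1.13
tcp_pos: [0.184, -0.5447, 0.2422]
orientation: [-0.0, 0.713, 0.701, 0.0]
wrist_force: [0.4, 0.1, -0.2]
finger_gap: 0.0856
grip_force: 0.0
clock: 1.55
tcp_pos: [0.2613, -0.4472, 0.2419]
orientation: [-0.0, 0.628, 0.778, 0.0]
wrist_force: [0.7, 0.4, -0.4]
finger_gap: 0.0856
grip_force: 0.0
```

View pics/z2.png

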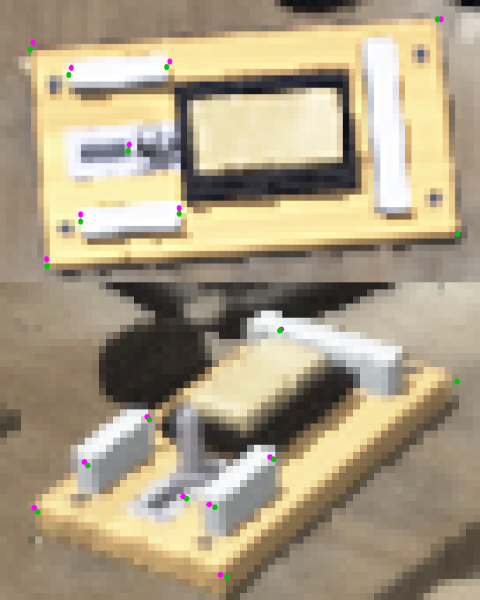

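The overlay shows both jig pose guesses matching within about 1 px. The pin tip is near top pixel (261,158.5) and scene pixel (228.5,182.5), on the bed side of the slot.

```bash
python3 - <<'E'
from h import *
c=cam('top');s=cam('scene')
def loc(P,ctr=(.6173,.2297),yaw=5.4):
    t=np.radians(yaw);d=(P[:,:2]-ctr)*1000;return np.round(d@np.array([[np.cos(t),-np.sin(t)],[np.sin(t),np.cos(t)]]),1)
print('top',loc(onplane(c,[[261,158.3],[258.5,158.8]],.048)),'scene',loc(onplane(s,[[228.3,183],[228.8,182]],.048)))
print('scene base',loc(onplane(s,[[229.2,193.5]],.018)))
m=cv2.cvtColor(c['img'],cv2.COLOR_RGB2HSV)[155:163,246:266]
print(m[:,:,2])
E
python3 -m jog '[[-1,0.026,0.032,0,0],[-1,0.026,0.032,0,0],[-1,0.026,0.032,0,0],[-1,0.026,0.032,0,0],[-1,0.026,0.032,0,0]]'
python3 -m jog '[[-1,0.026,0.032,0,0],[-1,0.026,0.032,0,0],[-1,0.04,0.006,0,0],[-1,0.04,0.006,0,0],[-1,0.04,0.006,0,0]]'
python3 -m jog '[[-1,0.04,0.006,0,0],[-1,0.04,0.006,0,0],[-1,0.04,0.006,0,0],[-1,0.04,0.006,0,0],[-1,0.04,0.006,0,0]]'
```

```text
top [[-7.1 34.5]
 [-8.  40.8]] scene [[ 3.3 37.2]
 [ 5.3 32.1]]
scene base [[-1.2 42.1]]
[[247 248 245 237 240 248 247 247 248 251 242 216 224 224 228 255 248 128
   57 116]
 [254 252 253 254 255 255 255 255 255 255 247 212 253 243 184 235 229 151
   60  96]
 [255 254 246 237 238 238 235 224 218 233 244 150 213 197 176 236 151 117
   55 101]
 [255 248 173 161 162 160 155 141 130 200 245  87 107 106 138 187 120  87
   49  78]
 [254 245 120 125 127 127 127 127 120 162 211 132  66  79 109 116 141 168
   54  64]
 [252 250 178 168 192 191 192 205 227 235 244 233 226 122 131 125 151 151
   45  58]
 [253 255 251 252 253 254 254 254 255 255 254 234 208 151 146 145 208 238
   41  55]
 [249 255 255 255 255 255 247 249 250 244 224 207 187 206 238 229 255 248
   72  60]]
clock: 2.07
tcp_pos: [0.3903, -0.2858, 0.2425]
orientation: [0.0, 0.627, 0.779, -0.0]
wrist_force: [0.2, 0.2, -0.3]
finger_gap: 0.0855
grip_force: 0.0
clock: 2.48
tcp_pos: [0.4329, -0.0998, 0.2421]
orientation: [-0.0, 0.627, 0.779, -0.0]
wrist_force: [0.5, 1.0, -0.2]
finger_gap: 0.0856
grip_force: 0.0
clock: 2.9
tcp_pos: [0.4191, 0.1021, 0.2426]
orientation: [0.001, 0.627, 0.779, 0.0]
wrist_force: [0.4, 0.2, -0.7]
finger_gap: 0.0854
grip_force: 0.0
```

```bash

python3 -m jog '[[-1,0.0395,0.0076,0,0],[-1,0.0395,0.0076,0,0],[-1,0.0395,0.0076,0,0],[-1,0.0395,0.0076,0,0],[-1,0,0,0.02,0]]' 80
python3 -m jog '[[-1,0,0,0.03,0],[-1,0,0,0.03,0],[-1,0,0,0.03,0],[-1,0,0,0,0],[-1,0,0,0,0]]'
python3 - <<'E'
from h import *
print(env.get_state()['tcp_pos'])
c=cam('top','t2.png');cam('scene','s2.png')
H,S,V=cv2.split(cv2.cvtColor(c['img'],cv2.COLOR_RGB2HSV))
red=((H<8)|(H>172))&(S>150)&(V>120)
a=cv2.imread('pics/t2.png')[180:290,200:330];b=cv2.imread('pics/s2.png')[100:270,200:360]
cv2.imwrite('pics/z3.png',np.hstack([cv2.resize(a,(400,340)),cv2.resize(b,(380,340))]))
E
```

```text
clock: 3.32
tcp_pos: [0.4172, 0.2681, 0.2253]
orientation: [0.001, 0.624, 0.781, 0.004]
wrist_force: [1.3, -0.4, 0.2]
finger_gap: 0.0849
grip_force: 0.0
clock: 3.73
tcp_pos: [0.4141, 0.2607, 0.1313]
orientation: [-0.001, 0.627, 0.779, -0.002]
wrist_force: [0.2, 0.2, 0.3]
finger_gap: 0.0854
grip_force: 0.0
[0.41410619 0.26068707 0.13131897]
```

View pics/z3.png

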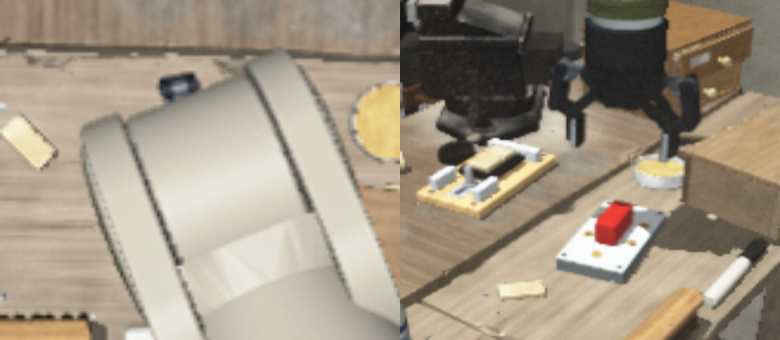

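The picture shows the open gripper above the cover, with the fingers straddling the handle's short axis. I descend and grip.

```bash

python3 -m jog '[[-1,0.001,0,0.03,0],[-1,0.001,0,0.03,0],[-1,0,0,0.02,0],[-1,0,0,0.01,0],[-1,0,0,0.007,0]]' 80
python3 -m jog '[[0,0,0,0,0],[0.3,0,0,0,0],[1,0,0,0,0],[1,0,0,0,0],[1,0,0,0,0]]' 
python3 -m jog '[[1,0,0,0,0],[1,0,0,0,0],[1,0,0,0,0],[1,0,0,0,0],[1,0,0,0,0]]' 100
```

```text
clock: 4.25
tcp_pos: [0.4157, 0.2636, 0.0358]
orientation: [0.0, 0.627, 0.779, 0.001]
wrist_force: [-0.6, 0.0, 0.7]
finger_gap: 0.0854
grip_force: 0.0
clock: 4.67
tcp_pos: [0.4156, 0.2637, 0.0363]
orientation: [0.001, 0.627, 0.779, 0.001]
wrist_force: [3.9, 0.6, 0.1]
finger_gap: 0.0253
grip_force: 0.0
clock: 5.08
tcp_pos: [0.4159, 0.2638, 0.0366]
orientation: [0.001, 0.627, 0.779, 0.001]
wrist_force: [-1.0, -0.8, 6.4]
finger_gap: 0.0223
grip_force: 99.1
```

```bash

python3 -m jog '[[1,0,0,-0.01,0],[1,0,0,-0.025,0],[1,0,0,-0.03,0],[1,0,0,-0.03,0],[1,0,0,-0.02,0]]' 100
python3 -m jog '[[1,0,0,0,3.5],[1,0,0,0,3.5],[1,-0.01,0.033,0,0],[1,-0.01,0.033,0,0],[1,-0.01,0.033,0,0]]'
python3 -m jog '[[1,-0.01,0.033,0,0],[1,-0.01,0.033,0,0],[1,-0.01,0.032,0,0],[1,0,0,0,0],[1,0,0,0,0]]'
python3 -m jog '[[1,0,0,0,0],[1,0,0,0,0],[1,0,0,0,0]]'
python3 - <<'E'
from h import *
s=env.get_state();print(s['tcp_pos'],s['wrist_force'],s['ft_torque'],s['finger_gap'])
c=cam('top','t4.png');cam('scene','s4.png')
a=cv2.imread('pics/t4.png')[110:220,200:330];b=cv2.imread('pics/s4.png')[100:240,180:320]
cv2.imwrite('pics/z4.png',np.hstack([cv2.resize(a,(390,330)),cv2.resize(b,(400,330))]))
E
```

```text
clock: 5.5
tcp_pos: [0.415, 0.2635, 0.1533]
orientation: [0.0, 0.627, 0.779, 0.001]
wrist_force: [-0.6, 0.3, -2.2]
finger_gap: 0.0228
grip_force: 98.5
clock: 5.92
tcp_pos: [0.5164, 0.2426, 0.151]
orientation: [-0.0, 0.673, 0.74, -0.0]
wrist_force: [0.1, 0.7, -0.8]
finger_gap: 0.0226
grip_force: 98.9
clock: 6.33
tcp_pos: [0.6174, 0.221, 0.1492]
orientation: [-0.0, 0.674, 0.739, -0.001]
wrist_force: [-0.4, -0.0, -3.0]
finger_gap: 0.0221
grip_force: 99.4
clock: 6.58
tcp_pos: [0.6151, 0.2225, 0.1506]
orientation: [-0.0, 0.673, 0.74, -0.0]
wrist_force: [-0.7, 0.4, -2.9]
finger_gap: 0.0222
grip_force: 99.4
[0.61510792 0.22249527 0.15061971] [-0.67387564  0.40411284 -2.94268843] [ 0.06056845 -0.04410049  0.03556612] 0.022210480299442625
```

View pics/z4.png

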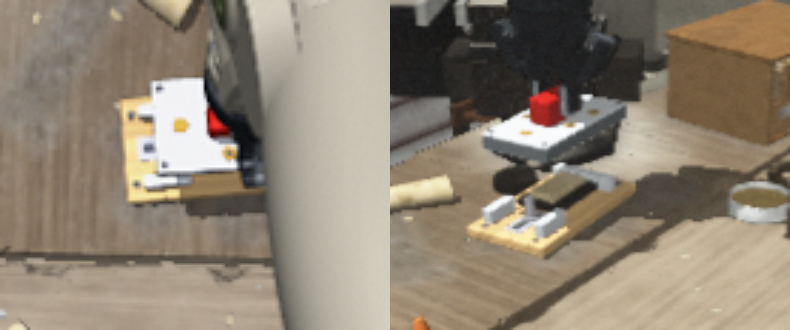

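Cover is level in the grip with its dot end (top crop (180,125)) over the pin end. I lower it close to the pin and compare the dot with the jig.

```bash

python3 -m jog '[[1,0,0,0.03,0],[1,0,0,0.024,0],[1,0,0,0,0],[1,0,0,0,0],[1,0,0,0,0]]'
python3 - <<'E'
from h import *
s=env.get_state();tcp=s['tcp_pos'];print(tcp,s['wrist_force'])
c=cam('top');
H,S,V=cv2.split(cv2.cvtColor(c['img'],cv2.COLOR_RGB2HSV))
y=(H>12)&(H<28)&(S>90)&(V>170)
t=np.radians(5.4);R=np.array([[np.cos(t),-np.sin(t)],[np.sin(t),np.cos(t)]])
zt=tcp[2]-.0366+.020
n,l,st,cc=cv2.connectedComponentsWithStats(y[145:172,248:290].astype(np.uint8))
for i in range(1,n):
    if 5<st[i,4]<40:
        P=onplane(c,cc[i]+[248,145],zt)[0]
        print(np.round(cc[i]+[248,145],1),st[i,2:],np.round(P,4),'rel tcp',np.round((P[:2]-tcp[:2])@R*1000,1),'jig',np.round((P[:2]-[.6173,.2297])@R*1000,1))
a=c['img'][130:190,230:290,::-1];s=cam('scene')
b=s['img'][150:220,195:270,::-1]
cv2.imwrite('pics/z5.png',np.hstack([cv2.resize(a,(400,400),interpolation=0),cv2.resize(b,(400,400),interpolation=0)]))
E
```

```text
clock: 7.1
tcp_pos: [0.6168, 0.2224, 0.0977]
orientation: [0.0, 0.673, 0.74, 0.001]
wrist_force: [0.1, 0.7, -2.7]
finger_gap: 0.0224
grip_force: 99.3
[0.61680401 0.22238268 0.09766304] [ 0.07045647  0.66153736 -2.74988491]
[248.8 152.7] [ 3  4 10] [0.6144 0.294  0.0811] rel tcp [ 4.4 71.5] jig [ 3.2 64.3]
[259.1 154.5] [ 5  4 15] [0.6106 0.2689 0.0811] rel tcp [-1.8 46.9] jig [-3.  39.6]
[274.6 163.7] [ 4  4 10] [0.5892 0.2309 0.0811] rel tcp [-26.7  11.1] jig [-27.8   3.9]
```

View pics/z5.png

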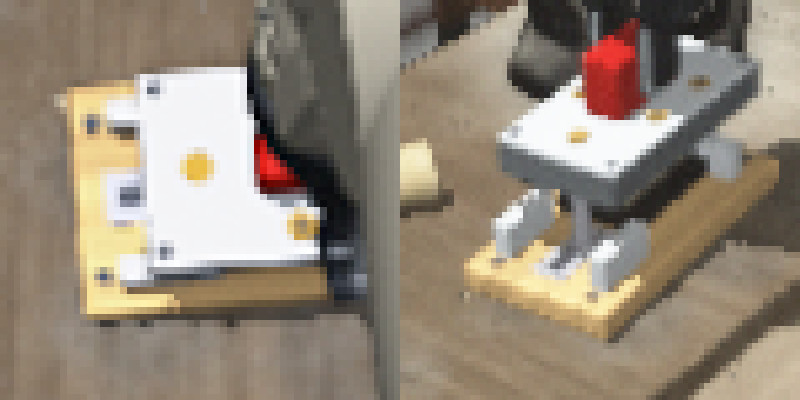

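```bash
python3 - <<'E'
from h import *
c=cam('top');s=cam('scene')
R=lambda a:np.array([[np.cos(a),-np.sin(a)],[np.sin(a),np.cos(a)]])
J=lambda P:np.round((P[:,:2]-[.6173,.2297])@R(np.radians(5.4))*1000,1)
im=cv2.imread('pics/top0.png')
H,S,V=cv2.split(cv2.cvtColor(im,cv2.COLOR_BGR2HSV))
print(V[150:166,244:264]);print(S[150:166,244:264])
print('tip',J(onplane(c,[[258.5,155.8],[258.5,156.3],[259,156]],.048)))
print('base/slot',J(onplane(c,[[250,159],[258,159]],.018)))
im=s['img'];print(cv2.cvtColor(im,cv2.COLOR_RGB2GRAY)[180:202,220:240])
print(proj(s,[[*(np.array([.6173,.2297])+R(np.radians(5.4))@[0,y/1000]),z] for y,z in((40,.018),(40,.048),(48,.018),(48,.048))]))
E
```

```text
[[238 247 235 216 125 129 130 132 182 244 248 247 248 247 247 248 248 251
  233  73]
 [249 248 250 250 240 242 241 241 245 254 253 253 252 252 253 254 254 255
  250  78]
 [249 249 249 250 251 251 251 250 250 248 248 247 247 247 248 250 252 255
  250 114]
 [248 248 247 248 247 247 247 247 245 245 246 245 246 246 249 251 253 255
  249 130]
 [246 246 246 246 247 247 248 248 247 248 249 249 249 246 235 235 237 248
  242 116]
 [249 248 248 248 246 237 240 248 247 248 249 250 242 217 225 224 227 255
  248 128]
 [251 249 254 252 253 254 255 255 255 255 255 255 247 214 253 243 184 234
  229 149]
 [251 250 255 254 247 238 238 239 235 225 217 232 244 151 211 196 173 236
  154 117]
 [251 250 255 248 171 160 160 164 155 141 130 199 244  86 108 107 138 187
  120  86]
 [251 250 254 246 122 126 128 127 127 126 121 163 211 132  64  80 108 118
  141 169]
 [251 250 252 249 180 169 193 190 190 203 227 235 244 232 227 122 129 127
  149 150]
 [251 250 252 255 251 252 254 254 254 254 255 255 254 233 207 152 145 144
  207 239]
 [251 250 249 255 255 255 255 255 246 249 250 244 225 207 186 205 237 229
  255 
[... 2990 characters left out ...]
8 184 135  99 121 193 214 176 211 228 234 216 167 142 139 139
  137 134]
 [227 222 201 124 107 148 216 221 210 223 210 193 198 166 139 138 137 139
  137 128]
 [233 219 223 208 192 220 232 230 228 230 207 197 188 161 138 140 138 136
  130 126]
 [235 231 227 230 214 213 210 233 233 232 223 195 190 166 140 139 131 129
  154 213]
 [236 234 230 231 228 228 227 233 235 233 217 197 190 171 138 128 158 220
  225 220]
 [236 235 230 230 231 234 234 234 236 237 230 201 201 179 134 158 225 233
  218 159]
 [203 208 208 236 238 234 233 235 235 219 167 163 216 225 221 224 229 212
  156 119]]
[[229.28569506 193.03271302]
 [228.66184688 183.75102241]
 [227.59055958 194.34840026]
 [226.93593863 185.0349442 ]]
```

```bash

python3 -m jog '[[1,0,0.0007,0.005,0],[1,0,0,0.005,0],[1,0,0,0.001,0],[1,0,0,0,0],[1,0,0,0,0]]'
python3 -m jog '[[1,0,0,0.002,0],[1,0,0,0,0],[1,0,0,0.001,0],[1,0,0,0,0],[1,0,0,0,0]]'
python3 -m jog '[[1,0,0,0.001,0],[1,0,0,0,0],[1,0,0,0.001,0],[1,0,0,0,0],[1,0,0,0,0]]'
```

```text
clock: 7.72
tcp_pos: [0.6169, 0.2221, 0.0849]
orientation: [-0.0, 0.673, 0.739, -0.0]
wrist_force: [-0.4, 0.5, -2.9]
finger_gap: 0.0222
grip_force: 99.4
clock: 8.13
tcp_pos: [0.6173, 0.2221, 0.0827]
orientation: [0.0, 0.673, 0.739, 0.0]
wrist_force: [-0.6, 0.5, 0.6]
finger_gap: 0.0223
grip_force: 99.8
clock: 8.55
tcp_pos: [0.6173, 0.2221, 0.0808]
orientation: [0.0, 0.673, 0.739, 0.0]
wrist_force: [-2.6, -1.2, 5.3]
finger_gap: 0.0223
grip_force: 100.5
```

```bash

python3 -m jog '[[1,-0.0005,-0.001,0,0],[1,0,0,0,0],[1,0,0,0,0]]'
python3 -m jog '[[1,0,-0.001,0,0],[1,0,0,0,0],[1,0,0,0,0]]'
python3 -m jog '[[1,0,0,0.001,0],[1,0,0,0,0],[1,0,0,0.001,0],[1,0,0,0,0]]'; python3 -c "
from workcell import env;print(env.get_state()['ft_torque'])"
```

```text
clock: 8.8
tcp_pos: [0.6172, 0.222, 0.0812]
orientation: [0.001, 0.673, 0.739, 0.001]
wrist_force: [0.3, 0.4, 5.3]
finger_gap: 0.0225
grip_force: 100.6
clock: 9.05
tcp_pos: [0.617, 0.222, 0.0813]
orientation: [0.001, 0.673, 0.739, 0.002]
wrist_force: [3.1, 3.0, 5.1]
finger_gap: 0.0218
grip_force: 100.6
clock: 9.38
tcp_pos: [0.6171, 0.222, 0.0794]
orientation: [0.001, 0.673, 0.739, 0.002]
wrist_force: [3.6, 1.9, 7.7]
finger_gap: 0.0224
grip_force: 100.8
[ 0.3808367  -0.65238165  0.00824621]
```

```bash
python3 - <<'E'
from h import *
c=cam('top');s=cam('scene')
a=c['img'][130:190,230:290,::-1];b=s['img'][150:220,195:285,::-1]
cv2.imwrite('pics/z6.png',np.hstack([cv2.resize(a,(300,300),interpolation=0),cv2.resize(b,(490,380),interpolation=0)[:300]]) )
H,S,V=cv2.split(cv2.cvtColor(c['img'],cv2.COLOR_RGB2HSV))
y=(H>12)&(H<28)&(S>90)&(V>170)
n,l,st,cc=cv2.connectedComponentsWithStats(y[145:172,248:290].astype(np.uint8))
for i in range(1,n):
    if 5<st[i,4]<40: print(cc[i]+[248,145],st[i,2:])
E
```

```text
[248.8 152.7] [ 3  4 10]
[258.85714286 155.92857143] [ 5  5 14]
[274.66666667 164.66666667] [ 4  4 12]
```

View pics/z6.png

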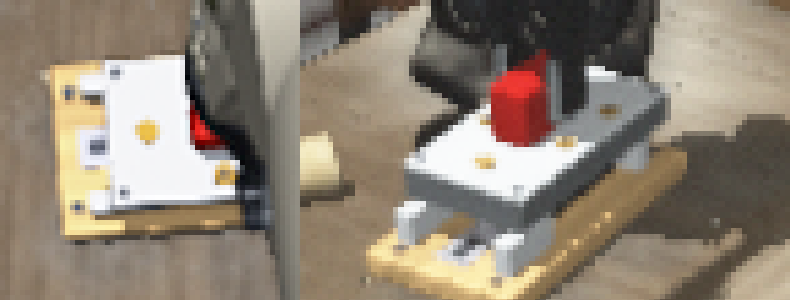

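```bash

python3 -m jog '[[1,0.0005,0.001,0,0],[1,0,0,0,0],[1,0,0,0,0]]'
python3 -m jog '[[1,0.001,0,0,0],[1,0,0,0,0],[1,0,0,0,0]]'
python3 -m jog '[[1,0.001,0,0,0],[1,0,0,0,0],[1,0,0,0,0]]'
python3 -m jog '[[1,0.001,0,0,0],[1,0,0,0,0],[1,0,0,0,0]]'
```

```text
clock: 9.73
tcp_pos: [0.6171, 0.2221, 0.0792]
orientation: [0.001, 0.673, 0.739, 0.001]
wrist_force: [1.0, 0.4, 8.6]
finger_gap: 0.0222
grip_force: 101.0
clock: 9.98
tcp_pos: [0.6171, 0.2222, 0.0792]
orientation: [0.001, 0.673, 0.739, 0.0]
wrist_force: [1.5, -2.2, 7.1]
finger_gap: 0.0224
grip_force: 100.9
clock: 10.23
tcp_pos: [0.617, 0.2226, 0.0791]
orientation: [0.002, 0.674, 0.739, -0.0]
wrist_force: [2.1, -3.5, 7.5]
finger_gap: 0.0224
grip_force: 101.0
clock: 10.48
tcp_pos: [0.6168, 0.2233, 0.079]
orientation: [0.002, 0.674, 0.739, -0.0]
wrist_force: [1.2, -4.2, 7.7]
finger_gap: 0.0223
grip_force: 101.0
```

```bash
python3 - <<'E'
from h import *
s=env.get_state();print(s['tcp_pos'],s['wrist_force'],s['ft_torque'])
s=cam('scene');c=cam('top')
# tilt: predicted pixel of cover corners for candidates pitch
t=np.radians(5.4);Rz=np.array([[np.cos(t),-np.sin(t),0],[np.sin(t),np.cos(t),0],[0,0,1]])
tcp=env.get_state()['tcp_pos']
for pitch in (0,6):
    a=np.radians(pitch);Rx=np.array([[1,0,0],[0,np.cos(a),-np.sin(a)],[0,np.sin(a),np.cos(a)]])
    pts=np.array([[-36,68,20],[36,68,20],[-36,68,0],[-36,-68,20],[36,-68,20],[0,48,20],[-12,-28,52],[-12,28,52],[12,28,52]])-[0,0,45]
    W=(pts/1000)@Rx.T@Rz.T+tcp+[0,0,.0084]
    print(pitch,np.round(proj(s,W),1).tolist())
a=cv2.resize(s['img'][150:210,210:290,::-1],(800,600),interpolation=2)
cv2.imwrite('pics/z7.png',a)
E
```

```text
[0.61682119 0.22332985 0.07901802] [ 1.17517624 -4.23368437  7.73346241] [-0.85248462 -0.28873922  0.0187531 ]
0 [[234.9, 186.3], [213.3, 179.4], [235.2, 192.7], [262.0, 165.5], [241.4, 159.8], [228.3, 179.5], [247.1, 159.1], [235.6, 167.2], [228.4, 165.1]]
6 [[234.3, 184.3], [212.6, 177.4], [234.2, 191.1], [261.4, 168.0], [241.0, 162.3], [227.7, 178.3], [247.2, 159.9], [235.7, 166.1], [228.5, 164.0]]
```

View pics/z7.png

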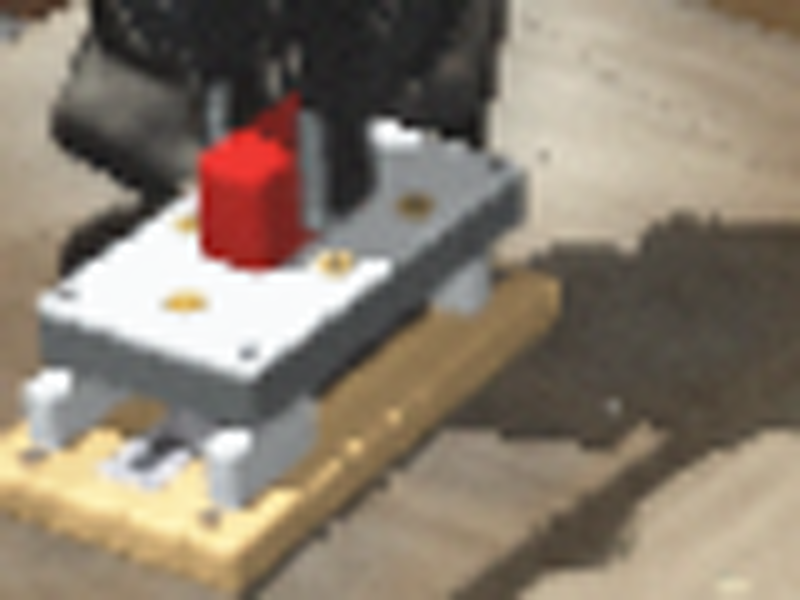

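Corner pixels fit an untilted cover (near top corner (235.5,188), far (262,167)). The torque also puts the push at the middle, so the cover seems to be on the blank with the pin in the hole. I recentre and press on, watching the force.

```bash

python3 -m jog '[[1,-0.0015,0,0,0],[1,-0.001,0,0,0],[1,0,0,0.001,0],[1,0,0,0,0],[1,0,0,0,0]]'
python3 -m jog '[[1,0,0,0.002,0],[1,0,0,0,0],[1,0,0,0,0],[1,0,0,0,0]]'
python3 -c "
from workcell import env;print(env.get_state()['ft_torque'])"
python3 -m jog '[[1,0,0,0.002,0],[1,0,0,0,0],[1,0,0,0,0],[1,0,0,0,0]]'; python3 -c "
from workcell import env;print(env.get_state()['ft_torque'])"
```

```text
clock: 11.0
tcp_pos: [0.6168, 0.223, 0.0783]
orientation: [0.0, 0.673, 0.739, 0.001]
wrist_force: [0.2, 1.9, 9.7]
finger_gap: 0.0225
grip_force: 101.0
clock: 11.33
tcp_pos: [0.6169, 0.223, 0.0767]
orientation: [0.0, 0.673, 0.739, 0.001]
wrist_force: [-0.4, 1.7, 10.0]
finger_gap: 0.0222
grip_force: 101.4
[ 0.30617277  0.07681103 -0.07914284]
clock: 11.67
tcp_pos: [0.6169, 0.223, 0.0766]
orientation: [0.001, 0.673, 0.74, 0.001]
wrist_force: [-3.9, 0.1, 19.4]
finger_gap: 0.0224
grip_force: 102.7
[0.05033126 0.95248574 0.01326356]
```

```bash
python3 -m jog '[[1,0,0,0.0005,0],[1,0,0,0,0],[1,0,0,0,0],[1,0,0,0,0],[1,0,0,0,0]]'
python3 - <<'E'
from h import *
s=cam('scene')
cv2.imwrite('pics/z8.png',cv2.resize(s['img'][150:210,210:290,::-1],(800,600),interpolation=2))
st=env.get_state();print(st['tcp_pos'],st['wrist_force'],st['ft_torque'])
E
```

```text
clock: 12.08
tcp_pos: [0.6169, 0.223, 0.0766]
orientation: [0.001, 0.673, 0.74, 0.002]
wrist_force: [-4.7, 0.1, 23.0]
finger_gap: 0.0222
grip_force: 103.0
[0.61688808 0.22304091 0.07663239] [-5.41694272  0.18432719 22.94744483] [-0.0103087   1.16480403 -0.05331839]
```

View pics/z8.png

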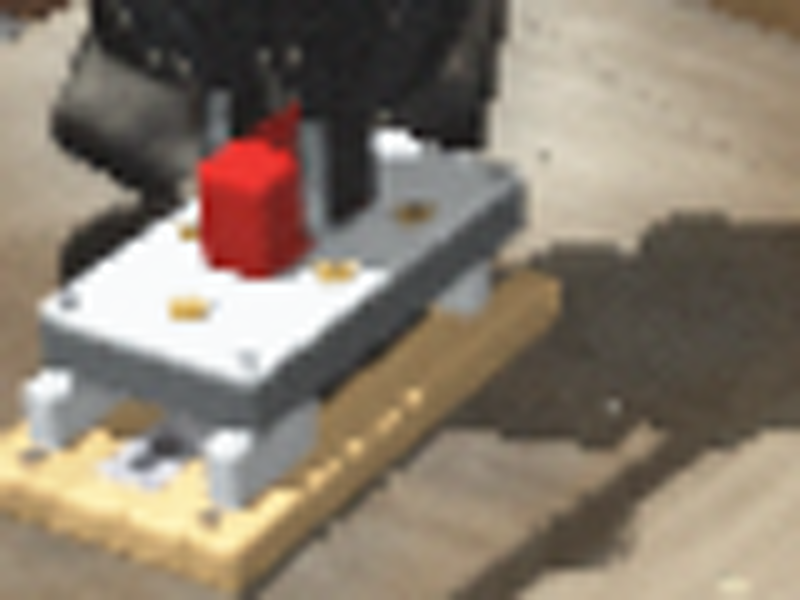

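```bash
python3 - <<'E'
from h import *
s=cam('scene')
t=np.radians(5.4);Rz=np.array([[np.cos(t),-np.sin(t),0],[np.sin(t),np.cos(t),0],[0,0,1]])
for z in(34,40,48):
    P=np.array([[-36,60.5,z],[36,60.5,z],[-36,60.5,z+20],[36,60.5,z+20],[-36,-75.5,z],[-36,-75.5,z+20]])/1000@Rz.T+[.6168,.2297,0]
    print(z,np.round((proj(s,P)-[210,150]+.5)*10).tolist())
P=np.array([[-30,70,34],[30,70,34]])/1000@Rz.T+[.6168,.2297,0]
print(np.round((proj(s,P)-[210,150]+.5)*10).tolist())
E
```

```text
34 [[260.0, 456.0], [47.0, 385.0], [256.0, 393.0], [42.0, 323.0], [526.0, 244.0], [525.0, 184.0]]
40 [[259.0, 437.0], [46.0, 367.0], [255.0, 373.0], [40.0, 304.0], [526.0, 226.0], [525.0, 165.0]]
48 [[257.0, 412.0], [43.0, 342.0], [254.0, 347.0], [37.0, 279.0], [526.0, 202.0], [525.0, 141.0]]
[[221.0, 467.0], [43.0, 407.0]]
```

```bash
cat > m.py <<'E'
from h import *
def brass(im,box):
    x0,x1,y0,y1=box;sub=im[y0:y1,x0:x1]
    H,S,V=cv2.split(cv2.cvtColor(sub,cv2.COLOR_RGB2HSV))
    m=((H>8)&(H<30)&(S>70)).astype(np.uint8)
    n,l,st,cc=cv2.connectedComponentsWithStats(m)
    return [(np.round(np.average(np.argwhere(l==i)[:,::-1],axis=0,weights=S[l==i].astype(float))+[x0,y0],2).tolist(),int(st[i,4])) for i in range(1,n) if 4<st[i,4]<45]
def tri(c,u,s,v):
    o1,d1=ray(c,[u]);o2,d2=ray(s,[v]);d1=d1[0]/np.linalg.norm(d1);d2=d2[0]/np.linalg.norm(d2)
    k=np.linalg.lstsq(np.c_[d1,-d2],o2-o1,rcond=None)[0];a=o1+k[0]*d1;b=o2+k[1]*d2
    return np.round((a+b)/2,4),round(float(np.linalg.norm(a-b)),4)
E
python3 - <<'E'
from m import *
c=cam('top');s=cam('scene')
t0=cv2.imread('pics/top0.png')[:,:,::-1];s0=cv2.imread('pics/scene0.png')[:,:,::-1]
for n,a,b in(('initial',(t0,(231,290,218,255)),(s0,(268,310,205,235))),('now',(c['img'],(247,285,145,172)),(s['img'],(215,262,165,185)))):
    print(n,'top',brass(*a),'scene',brass(*b))
print(proj(s,onplane(c,[[240.54,239.15]],.02)))
E
```

```text
initial top [([268.13, 223.93], 11), ([252.74, 227.1], 9), ([240.55, 238.94], 15), ([271.9, 242.56], 12), ([256.32, 245.58], 13)] scene [([302.14, 212.68], 6), ([279.23, 216.48], 7), ([297.0, 221.19], 6), ([282.2, 226.58], 7)]
now top [([248.02, 152.0], 15), ([258.58, 156.08], 16), ([248.54, 165.47], 16), ([274.19, 164.7], 16), ([271.27, 171.0], 13)] scene [([243.0, 176.61], 6), ([228.03, 180.52], 6)]
[[283.57751837 226.56185112]]
```

```bash
python3 - <<'E'
from m import *
c=cam('top');s=cam('scene')
for n,u,v in(('dot0',(240.55,238.94),(282.2,226.58)),('bore0',(256.32,245.58),(297,221.19)),('dot',(258.58,156.08),(228.03,180.52)),('bore',(274.19,164.7),(243,176.61))):
    print(n,tri(c,u,s,v))
im=s['img'];H,S,V=cv2.split(cv2.cvtColor(im,cv2.COLOR_RGB2HSV))
print('far bore scene', [(r,q,int(S[r,q])) for r in range(167,175) for q in range(246,256) if S[r,q]>80])
# vertical edges: top edge/bottom edge profile along front face and rest
g=cv2.cvtColor(im,cv2.COLOR_RGB2GRAY)
for q in (216,222,228,233,236): print(q,g[178:203,q].tolist())
for q in (258,260): print(q,g[160:185,q].tolist())
E
```

```text
dot0 (array([0.406 , 0.3104, 0.0196]), 0.0029)
bore0 (array([0.3899, 0.27  , 0.0187]), 0.0022)
dot (array([0.6118, 0.2707, 0.0593]), 0.0032)
bore (array([0.5911, 0.2317, 0.0605]), 0.0032)
far bore scene [(171, 250, 122), (171, 251, 114), (171, 252, 97)]
216 [92, 172, 154, 230, 189, 112, 96, 97, 98, 206, 237, 183, 139, 138, 137, 138, 130, 203, 221, 220, 219, 221, 191, 170, 168]
222 [250, 250, 250, 251, 251, 245, 188, 114, 99, 102, 100, 117, 122, 116, 112, 113, 213, 227, 198, 225, 226, 230, 231, 207, 184]
228 [250, 240, 206, 173, 241, 249, 250, 242, 171, 109, 98, 100, 99, 116, 123, 122, 101, 108, 181, 228, 234, 235, 235, 236, 236]
233 [245, 249, 250, 250, 250, 250, 249, 236, 246, 228, 144, 102, 103, 100, 101, 211, 245, 215, 163, 163, 165, 170, 180, 227, 234]
236 [239, 250, 250, 250, 250, 250, 249, 249, 247, 185, 95, 75, 72, 73, 78, 105, 134, 139, 140, 140, 134, 158, 226, 231, 207]
258 [74, 87, 86, 93, 95, 157, 137, 133, 140, 152, 132, 90, 76, 73, 72, 71, 121, 127, 128, 133, 124, 120, 120, 127, 115]
260 [185, 186, 189, 193, 194, 197, 148, 114, 142, 113, 75, 69, 73, 83, 121, 152, 123, 80, 107, 119, 116, 122, 121, 116, 109]
```

The crop shows the cover level on the rests (near top corner (257,385), dot (188,310)). The force followed the spring curve over 6 mm of travel and then met a hard stop, and the triangulated cover height agrees if the jig stands about 6 mm above the bench zero. Handing in.

```bash
python3 -c "
from workcell import env
s=env.get_state();print(s['clock'],s['wrist_force'],s['grip_force'],abs(s['qvel']).max());print(env.hand_in())"
```

```text
12.3833 [-5.07788548  0.22820311 22.54990095] 103.0422842502594 0.0013942312205805286
the job is handed in; nothing more can be done
None
```

I handed the job in at 12.4 s with the cover, by my force and camera readings, on the pin and pressed down against a hard stop at about 22.5 N, with the handle still gripped. The judge's verdict was not shown, and the final height reading fits "fully home" only if the jig stands about 6 mm above the bench zero, which I did not measure separately.

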